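# Hang the utensil caddy on the cleat board

### The arm

A 7-joint arm with a two-finger parallel gripper is mounted at the origin on a cart in front of the work surface, level with it; the furniture and walls round the work are solid. World frame = base frame: x ahead of the robot, y to its left, z up, the work surface at z = 0. Lengths are in mm, angles in rad, forces in N, time in s.
With the tool pointing down it reaches from about 400 to 750 mm from the base axis. Payload 19.5 kg.
Tool frame: the origin (TCP) lies midway between the tips of the shut fingers; the grasp point (between the pads) lies 19 mm behind it (manip.grasp_offset is the distance from the TCP to the grasp point, in mm); z points along the fingers, y is the line along which they close (so a half turn about z gives the same grasp; the last joint's range is limited). The gripper opens to 85 mm and grips with 20 to 120 N. Pads are 22 mm wide; open, the fingers measure 114 mm over their backs; the gripper's body (76 mm by 85 mm) begins 54 mm behind the grasp point. The pads swing forward as they close: fully open they stand 13 mm farther back than shut.
Start: joints at [1.148, 0.707, -0.028, 1.485, 0.022, 0.951, -0.075], TCP at [213.697, -533.787, 231.268] pointing down, gripper open.
Joint ranges: [-2.71, 2.71], [-0.32, 2.16], [-1.57, 1.52], [0, 2.45], [-1.46, 4.6], [0, 2.02], [-2.83, 2.83]. Speed limits (rad/s): [1.89, 1.89, 2.57, 2.57, 3.01, 3.01, 3.01].

### API

Orientations are given as a unit quaternion [w, x, y, z].
In Python, from plant import manip gives the robot as it stands.
- The arm moves only by the shell command python3 -m creep 'ROWS'. ROWS is text: rows parted by semicolons, each of 5 numbers parted by spaces: the closure, from -1 (fully open) to 1 (shut), so that 0 is half open, then the shift along the tool's x, y, z normalised to -1 to 1, where 1 is 200 mm, then the turn about the tool's z normalised to -1 to 1, where 1 is 45 degrees. A call has 1 to 10 rows; each row is the pose to reach, as a shift and turn from the pose commanded when the call began, along the tool's axes at that moment; what a row does not reach only later rows make up. A row lasts 1/12 s, in which the tool goes at most 41.7 mm and 7.16 degrees, less where a joint would pass 70% of its speed; a pose out of reach is approached as far as the arm can. A call with a number of a shift or a turn outside -1 to 1 is refused whole. A call with a gripper value outside its range is refused whole. The fingers move at their own pace and stop on an object; the grip force is fixed at half the most. Time passes only in rows, so rows that repeat a pose let the fingers close. It gives the time, the measured TCP pose, the force, the opening and the grip force at its end, in the units of the state.
- manip.observe(): the state, without advancing time (a new reading comes with each control period).
- manip.capture(name): name is "scene" or "top" or "wrist"; returns (picture, depth): 384x512x3 uint8, blue, green, red; 384x512 float32, mm along the optical axis (not along the pixel's ray), 0 where there is no reading.
- manip.camera_info(name): a dict with "fx", "fy", "cx", "cy" (pixels), "cam_to_world" (4x4, takes a point from camera to world coordinates). Camera axes: x right, y down, z forward; pixel columns grow to the right and rows downward; lengths in mm; the calibration is good to about 2 mm. A picture is of the moment at which its call begins: read the wrist's pose just before it. camera_info takes no time and is no camera call; for the wrist camera it gives the pose at the moment of the call.
- manip.close_job(): hands the job in; it is judged then, once.
Trained networks look in the newest picture that a camera, given by its name, has taken for a name from the list of things; names that differ only in an ending like _2 or _b are one class to them, and where a whole thing is asked for, a point or a joint stands for the part that bears it (a point fixed in the world has none). Each returns a list of dicts, best first, with "confidence" (0 to 1); they miss things now and then, are a little off and sometimes report something else, mostly with a low value. They report only what shows in the picture. A call takes as long as a camera call.
- manip.spot_in(thing, camera): "point" ([x, y, z] in mm, in the coordinates of the camera as it stood for that picture, good to about 4 mm: the middle of the surface that is visible of it).
- manip.regions_of(thing, camera): "mask" (384x512 bool, what is visible of it).
The state is a dict: "clock": time; "joint_pos": joint angles; "qvel": joint speeds; "tau": joint torques, N m; "ee_pos": TCP position; "tcp_rot": TCP orientation; "contact_force": force on the tool from outside, world axes, zero at the start; "ft_torque": the same for the moment, N m; "gripper_width": finger opening in mm; "gripper_force": force on a finger pad.
Only numpy, scipy, OpenCV 4.12 (cv2) and the standard library are available. Lean on these libraries where they do the work, as an engineer would, in place of code of your own. Each camera call takes 0.05 s, during which the arm holds its last target. There are 200 camera calls.

### The job

Hang the wooden utensil caddy that has the angled metal strip on its back on the metal cleat of the hanging board: lift it by its handle bar, tip its top about 15 degrees towards the board as you bring the strip over the cleat, then lower it, bring it upright and leave it hanging fully seated, with its whole strip on the cleat. Leave the other, plain-backed caddy where it stands.

Things in the scene. Friction and masses are not known exactly. Their poses are not given: they have to be found in the camera images.
- strip_caddy: Loose open wooden caddy to hang: box 80 (x) x 120 (y) x 95 mm high, 136 over its end posts, about 0.35 kg. Origin: centre of underside; z up, +x out of its back, y along its width; back within 20 deg of away from the robot. Handle bar along y at x = 0, 14 mm thick in x, 22 tall, centre 150 and top 161 mm above the underside, 120 long between the posts, free above: pinch it across x from above.
- strip_edge (a point): Middle of the free lower edge of the strip on strip_caddy's back, at x 68.5, y 0, z 63.5 mm of the caddy; the edge reaches back to x 72. The aluminium strip is 100 mm long in y, 5 thick, and slopes at 45 deg back and down from the back face (x 40, z 92). Under it a wooden batten, z 6 to 22 mm, also reaches back to x 72. Axes as the caddy's.
- plain_caddy: The other wooden caddy: same box, same handle, but a flat back with no metal strip and no batten. Origin and axes likewise. One caddy stands on the left, one on the right; this one must stay where it is.
- hanging_board: Fixed upright wooden board on a foot that lies behind it: 220 mm wide (y), 150 high, 16 thick. Origin: lower edge of the front face, mid width; front face in plane x = 0 looking to -x, towards the robot; z up; yaw within 15 deg. Seated, the caddy hangs upright, batten on the board, axes along the board's, origin at x -72, z 42 mm here, y anywhere within 50 mm of 0.
- cleat_edge (a point): Middle of the free upper edge of the aluminium cleat on the board, at x -26, y 0, z 130 mm of the board; axes as the board's. The cleat is 200 mm long in y, 5 thick; its upper face slopes at 45 deg from here back and down to the board (x 0, z 104), so a V slot 26 mm wide at the top lies between this edge and the board. The caddy's strip drops into it and lies on the cleat.

How it is judged (in metres and radians):
On the way:
1. the caddy is off the worktop near the cleat, tipped by at least 7 degrees (angle between strip_caddy's own z axis and vertical above 0.122 rad and height (world z) of strip_caddy above 0.03 m and x of strip_caddy in the frame of hanging_board above -0.2 m and y of strip_caddy in the frame of hanging_board between -0.12 and 0.12 m), for 0.2 s.
At the end, for the whole second after the job is handed in: The strip caddy hangs at rest on the cleat: within 10 mm in depth and 8 mm in height of its seated place (x -72, z 42 mm from the board's origin), within 55 mm of the board's middle, upright within 7 degrees, square to the board within 10; the plain caddy within 30 mm of its start (x of strip_caddy in the frame of hanging_board between -0.082 and -0.062 m and y of strip_caddy in the frame of hanging_board between -0.055 and 0.055 m and z of strip_caddy in the frame of hanging_board between 0.034 and 0.05 m and angle between strip_caddy's own z axis and vertical below 0.12 rad and angle between the x axis of strip_caddy and the x axis of hanging_board, either way round below 0.17 rad and linear speed of strip_caddy below 0.02 m/s and distance of plain_caddy from where it was at the start of the episode below 0.03 m); the robot touches nothing.
It fails at once if the plain caddy is moved by more than 30 mm (distance of plain_caddy from where it was at the start of the episode above 0.03 m).
It also fails if it takes over 35 s, if anything falls off the work surface, if the arm or the gripper's body presses on something with over 40 N, if the wrist force passes 120 N, or if a joint passes its speed limit or range.

## Working session

There is one attempt and no reset: what is moved stays moved. The work goes in short steps, Python scripts to look and compute and a shell command to move; the robot and the scene stay as the last step left them, time stands still between calls to the robot, and variables do not carry over. Pictures are saved under pics/ and viewed, at most 10 in all, crops included, and the job is handed in when it is done.

```bash
mkdir -p pics; cat > h.py <<'E'
import numpy as np, cv2
from plant import manip
def cloud(cam,d):
    i=manip.camera_info(cam);T=np.array(i["cam_to_world"])
    v,u=np.mgrid[:384,:512]
    P=np.stack([(u-i["cx"])/i["fx"]*d,(v-i["cy"])/i["fy"]*d,d],-1)
    return P@T[:3,:3].T+T[:3,3]
E
python3 - <<'E'
from h import *
s=manip.observe();print(s["clock"],s["ee_pos"],s["tcp_rot"])
out={}
for c in("scene","top"):
    p,d=manip.capture(c);W=cloud(c,d);np.savez(f"{c}.npz",p=p,d=d,W=W)
    cv2.imwrite(f"pics/{c}.png",p)
    for t in("strip_caddy","plain_caddy","hanging_board"):
        for r in manip.regions_of(t,c)[:2]:
            m=r["mask"]&(d>0);q=W[m]
            v,u=np.nonzero(r["mask"])
            print(c,t,round(r["confidence"],2),m.sum(),"px",u.mean().round(),v.mean().round(),np.percentile(q,[1,50,99],axis=0).round().tolist())
            np.save(f"m_{c}_{t}_{round(r['confidence']*100)}.npy",r["mask"])
print(manip.observe()["clock"])
E
```

```text
0.0 [ 213.5896678  -533.58587455  230.83556675] [-5.18917807e-04  9.81929834e-01  1.89244586e-01 -1.36803263e-04]
scene strip_caddy 0.85 2806 px 342.0 175.0 [[409.0, -753.0, -158.0], [453.0, -224.0, 72.0], [705.0, -172.0, 161.0]]
scene plain_caddy 0.55 4991 px 230.0 261.0 [[376.0, 139.0, -1.0], [420.0, 206.0, 72.0], [506.0, 271.0, 161.0]]
scene plain_caddy 0.2 3333 px 234.0 179.0 [[604.0, -110.0, 2.0], [636.0, 11.0, 88.0], [702.0, 106.0, 150.0]]
scene hanging_board 0.8 3304 px 233.0 179.0 [[604.0, -110.0, 0.0], [636.0, 12.0, 88.0], [732.0, 105.0, 150.0]]
top strip_caddy 0.91 2564 px 346.0 233.0 [[409.0, -306.0, 2.0], [460.0, -248.0, 80.0], [525.0, -174.0, 163.0]]
top plain_caddy 0.58 2070 px 164.0 242.0 [[377.0, 134.0, 1.0], [429.0, 207.0, 77.0], [477.0, 266.0, 164.0]]
top hanging_board 0.59 2467 px 253.0 157.0 [[598.0, -110.0, 9.0], [635.0, -5.0, 120.0], [707.0, 98.0, 152.0]]
0.4
```

```bash
python3 -c "
import cv2,numpy as np
a=cv2.imread('pics/scene.png');b=cv2.imread('pics/top.png')
cv2.imwrite('pics/both.png',cv2.resize(np.vstack([a,b]),None,fx=.78,fy=.78))"
```

```text
(no output)
```

View pics/both.png

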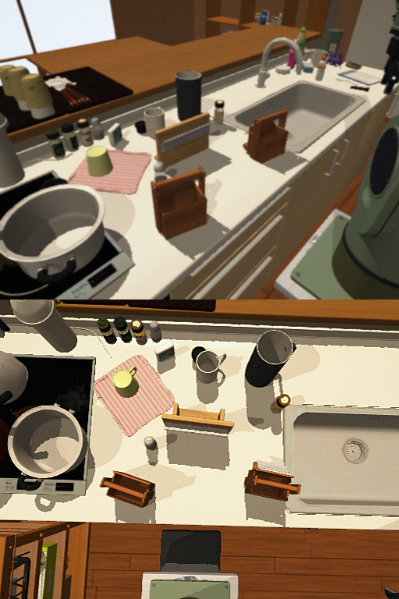

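The picture shows the strip caddy on the right (grey strip at its back, top-view pixel ~(346,233)), the plain one on the left (164,242) and the board between them at (253,157). That agrees with the networks. Next I fit the poses.

```bash
cat > fit.py <<'E'
from h import *
import glob
def line(q):
    c=cv2.minAreaRect(q[:,:2].astype(np.float32)); 
    v=cv2.fitLine(q[:,:2].astype(np.float32),cv2.DIST_HUBER,0,.01,.01).ravel()
    return np.round(c[0],1),np.round(c[1],1),np.round(np.degrees(np.arctan2(-v[0],v[1])*1) ,1)
def rep(W,mask,zlo,zhi,name):
    q=W[mask&(W[...,2]>zlo)&(W[...,2]<zhi)]
    c,s,a=line(q);print(name,len(q),c,s,"yaw",(a+90)%180-90,"z",np.percentile(q[:,2],[5,50,95]).round(1))
E
python3 - <<'E'
from fit import *
for c in("top","scene"):
    W=np.load(c+".npz")["W"]
    for t in("strip_caddy","plain_caddy","hanging_board"):
        m=np.load(sorted(glob.glob(f"m_{c}_{t}_*"))[-1])
        m=cv2.erode(m.astype(np.uint8),np.ones((2,2)))>0
        if t=="hanging_board": rep(W,m,144,158,c+" board top"); rep(W,m,124,136,c+" cleat")
        else:
            rep(W,m&(W[...,0]<560),150,172,c+" "+t)
W=np.load("scene.npz")["W"];m=np.load(glob.glob("m_scene_hanging*")[0])
rep(W,m&(W[...,0]<680),20,95,"board front low")
W=np.load("top.npz")["W"]
q=W[300:330,200:300].reshape(-1,3)
print(np.median(W[200:215,200:300].reshape(-1,3),0))
E
```

```text
top strip_caddy 431 [ 451.2 -240.7] [136.3  29.5] yaw -10.199997 z [155.8 160.5 163.4]
top plain_caddy 450 [425.  199.8] [135.1  28.8] yaw -17.300003 z [155.7 160.6 163.6]
top board top 614 [638.8  -8.1] [215.6  17.3] yaw -5.199997 z [146.2 149.5 152.2]
top cleat 376 [617.   -4.6] [210.9  29.9] yaw -5.0999985 z [124.5 128.  133.8]
scene strip_caddy 210 [ 453.5 -239. ] [135.   28.6] yaw -10.0 z [150.9 157.2 161. ]
scene plain_caddy 536 [426.4 205.9] [134.7  26. ] yaw -17.599998 z [151.1 158.5 161.5]
scene board top 223 [639.2  -1.5] [213.2  12.9] yaw -4.800003 z [144.5 148.  149.9]
scene cleat 403 [622.3  -0.9] [219.8  40.5] yaw -4.800003 z [124.7 128.4 135.2]
board front low 1458 [637.3  20. ] [ 75.1 258.8] yaw -5.0 z [24.1 58.5 91.9]
[ 5.27478433e+02 -1.90368602e+00  1.39986415e-02]
```

```bash
cat > to.py <<'E'
import sys
from h import *
from scipy.spatial.transform import Rotation as R
# to.py x y z yaw(tool y axis angle, deg): remaining move in creep units
x,y,z,a=map(float,sys.argv[1:5]);s=manip.observe()
r=R.from_quat(np.roll(s["tcp_rot"],-1)).as_matrix()
d=r.T@(np.array([x,y,z])-s["ee_pos"])
t=(np.degrees(np.arctan2(r[1,1],r[0,1]))-a+180)%360-180
print("t",round(s["clock"],2),"units",np.round(d/200,4),"turn",round(t/45,3),"F",np.round(s["contact_force"],1),"w",round(s["gripper_width"],1),"q",np.round(s["joint_pos"],2),"tilt",round(np.degrees(np.arccos(-r[2,2])),1))
E
python3 -m creep '-1 1 -0.557 0 -1;-1 1 -0.557 0 -1;-1 1 -0.557 0 -1;-1 1 -0.557 0 -1;-1 1 -0.557 0 -1;-1 1 -0.557 0 -1;-1 1 -0.557 0 -1;-1 1 -0.557 0 -1'
python3 to.py 452 -240 231 -10.1
```

```text
clock: 1.07
ee_pos: [358.7, -355.3, 231.4]
tcp_rot: [0.0, 0.834, 0.552, 0.0]
contact_force: [-1.0, -0.5, 0.3]
gripper_width: 85.3
gripper_force: 0.0
t 1.07 units [0.7129 0.2048 0.0021] turn -0.286 F [-1.  -0.5  0.3] w 85.3 q [ 0.85  0.61 -0.23  1.73  0.18  0.82  0.13] tilt 0.0
```

```bash
python3 -m creep '-0.6 0.713 0.205 0 -0.286;-0.6 0.713 0.205 0 -0.286;-0.6 0.713 0.205 0 -0.286;-0.6 0.713 0.205 0 -0.286;-0.6 0.713 0.205 0 -0.286;-0.6 0.713 0.205 0 -0.286;-0.6 0.713 0.205 0 -0.286;-0.6 0.713 0.205 0 -0.286'
python3 - <<'E'
from fit import *
p,d=manip.capture("wrist");W=cloud("wrist",d);cv2.imwrite("pics/w1.png",p)
m=(W[...,2]>150)&(W[...,2]<175)&(np.abs(W[...,0]-452)<60)&(np.abs(W[...,1]+240)<90)&(d>0)
if m.sum()>20: rep(W,m,150,175,"bar")
E
python3 to.py 452 -240 131 -10.1
```

```text
clock: 1.73
ee_pos: [451.0, -242.4, 231.3]
tcp_rot: [-0.0, 0.769, 0.64, -0.0]
contact_force: [0.5, -0.4, -0.7]
gripper_width: 68.2
gripper_force: 0.0
bar 3398 [ 454.8 -241.3] [136.4  29.8] yaw -10.599998 z [158.  161.6 163.9]
t 1.78 units [0.0122 0.0025 0.5014] turn -0.008 F [ 0.1 -0.   0.6] w 68.1 q [ 0.59  0.62 -0.28  1.71  0.21  0.84  0.03] tilt 0.0
```

View pics/w1.png

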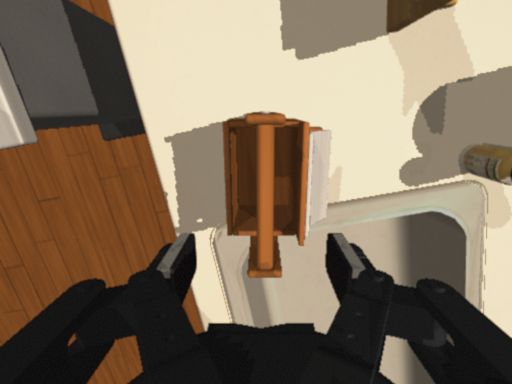

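The bar runs between the fingers (pixels ~(265,120) to (265,270)), with the strip on the far side at (320,175). I descend and grip.

```bash
python3 -m creep '-0.6 0.01 0.008 0.5 0;-0.6 0.01 0.008 0.5 0;-0.6 0.01 0.008 0.5 0;-0.6 0.01 0.008 0.5 0;1 0.01 0.008 0.5 0;1 0.01 0.008 0.5 0;1 0.01 0.008 0.5 0;1 0.01 0.008 0.5 0;1 0.01 0.008 0.5 0;1 0.01 0.008 0.5 0'
python3 to.py 453 -240.5 205 -5
```

```text
clock: 2.62
ee_pos: [454.6, -239.8, 132.4]
tcp_rot: [0.001, 0.768, 0.641, 0.001]
contact_force: [2.2, -0.9, 9.2]
gripper_width: 13.0
gripper_force: 59.6
t 2.62 units [-0.0049 -0.0061 -0.3632] turn -0.118 F [ 2.2 -0.9  9.2] w 13.0 q [ 0.54  0.77 -0.22  1.82  0.28  0.58 -0.03] tilt 0.2
```

```bash
python3 -m creep '1 0 0 -0.1 0;1 0 0 -0.25 0;1 0 0 -0.4 0;1 0 0 -0.4 0;1 0 0 -0.4 0'
python3 to.py 499.5 7 210 -5
```

```text
clock: 3.03
ee_pos: [454.0, -239.7, 212.4]
tcp_rot: [0.001, 0.768, 0.641, 0.0]
contact_force: [-0.2, 0.3, -4.9]
gripper_width: 12.9
gripper_force: 59.8
t 3.03 units [1.2543 0.0026 0.0113] turn -0.119 F [-0.2  0.3 -4.9] w 12.9 q [ 0.57  0.65 -0.27  1.73  0.23  0.79  0.01] tilt 0.1
```

```bash
python3 -m creep '1 0.1 0 0.0 0;1 0.25 0 0 -0.1;1 0.4 0 0 -0.12;1 0.55 0 0 -0.12;1 0.7 0 0 -0.12;1 0.85 0 0 -0.12;1 0.95 0 0 -0.12;1 1 0 0 -0.12;1 1 0 0 -0.12' >/dev/null
python3 to.py 499.5 7 210 -5
```

```text
t 3.78 units [0.2405 0.0306 0.0024] turn 0.006 F [ 1.   0.5 -4. ] w 12.8 q [ 0.17  0.62 -0.26  1.81  0.22  0.74 -0.29] tilt 0.1
```

```bash
python3 -m creep '1 0.1 0.01 0 0;1 0.2 0.03 0 0;1 0.24 0.03 0 0;1 0.24 0.03 0 0;1 0.24 0.03 0 0;1 0.24 0.03 0 0'
python3 - <<'E'
from fit import *
ims=[]
for c in("top","scene"):
    p,d=manip.capture(c);W=cloud(c,d);ims.append(p)
    if c=="scene":np.savez("s2.npz",W=W)
    m=(d>0)&(W[...,1]>-130)&(W[...,1]<130)
    rep(W,m&(W[...,0]>620)&(W[...,0]<665),144,156,c+" board top")
    rep(W,m&(W[...,0]>595)&(W[...,0]<616),124,136,c+" cleat edge")
cv2.imwrite("pics/c2.png",np.hstack([ims[0][80:330,100:400],ims[1][60:310,120:420]]))
E
python3 to.py 499.5 7 210 -5
```

```text
clock: 4.28
ee_pos: [499.3, 3.2, 211.0]
tcp_rot: [-0.0, 0.737, 0.676, -0.001]
contact_force: [0.4, -0.2, -4.7]
gripper_width: 13.0
gripper_force: 59.8
top board top 342 [638.7  -6.5] [218.8  16.6] yaw -4.699997 z [146.6 149.8 152.2]
t 4.33 units [ 0.0183 -0.001   0.0055] turn -0.0 F [ 0.2 -0.1 -4.2] w 13.0 q [ 0.07  0.63 -0.25  1.78  0.21  0.76 -0.38] tilt 0.0Traceback (most recent call last):
  File "<stdin>", line 8, in <module>
  File "fit.py", line 9, in rep
    c,s,a=line(q);print(name,len(q),c,s,"yaw",(a+90)%180-90,"z",np.percentile(q[:,2],[5,50,95]).round(1))
          ~~~~^^^
  File "fit.py", line 5, in line
    v=cv2.fitLine(q[:,:2].astype(np.float32),cv2.DIST_HUBER,0,.01,.01).ravel()
      ~~~~~~~~~~~^^^^^^^^^^^^^^^^^^^^^^^^^^^^^^^^^^^^^^^^^^^^^^^^^^^^^
cv2.error: OpenCV(4.12.0) /io/opencv/modules/imgproc/src/linefit.cpp:50: error: (-215:Assertion failed) count > 0 in function 'fitLine2D_wods'
```

The arm can only turn about the vertical, so a tip can't be commanded directly. Going in upright, the strip passes over the cleat and the batten passes under it, with about 20 mm of height to spare. I will make the tip by pushing the bar towards the board once the strip is in the slot.

```bash
python3 -m creep '1 0 0.04 0.008 0;1 0 0.1 0.008 0;1 0 0.15 0.008 0;1 0 0.19 0.008 0;1 0 0.22 0.008 0;1 0 0.245 0.008 0;1 0 0.245 0.008 0'
python3 - <<'E'
from h import *
p,d=manip.capture("scene");cv2.imwrite("pics/c3.png",cv2.resize(p[60:310,120:420],None,fx=2,fy=2))
E
python3 to.py 548 0 185 -5
```

```text
clock: 4.92
ee_pos: [549.1, 0.1, 209.5]
tcp_rot: [0.0, 0.737, 0.676, 0.0]
contact_force: [0.5, 0.1, -4.9]
gripper_width: 13.1
gripper_force: 59.8
t 4.97 units [-0.0014 -0.0026  0.1224] turn 0.002 F [-1.  -0.2 -4.3] w 13.0 q [ 0.07  0.7  -0.25  1.61  0.21  0.86 -0.35] tilt 0.0
```

View pics/c3.png

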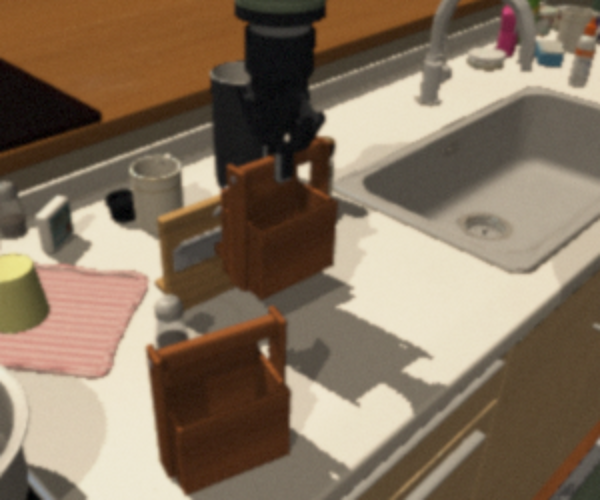

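The caddy (pixels ~(285,220)) is in front of the cleat with no contact force. Next I lower it and slide it in.

```bash
python3 -m creep '1 0 0 0.04 0;1 0 0 0.08 0;1 0 0.01 0.1 0;1 0 0.02 0.12 0;1 0 0.03 0.135 0;1 0 0.04 0.15 0;1 0 0.04 0.15 0'
python3 to.py 559 0 174.4 -5
```

```text
clock: 5.55
ee_pos: [557.2, -0.2, 179.4]
tcp_rot: [0.0, 0.737, 0.676, 0.0]
contact_force: [3.3, -0.4, -2.0]
gripper_width: 13.5
gripper_force: 60.3
t 5.55 units [0.0019 0.0088 0.0251] turn 0.002 F [ 3.3 -0.4 -2. ] w 13.5 q [ 0.07  0.75 -0.24  1.62  0.23  0.8  -0.35] tilt 0.1
```

```bash
python3 -m creep '1 0 0.005 0.01 0;1 0 0.005 0.02 0;0.8 0 0.005 0.02 0;0.5 0 0.005 0.02 0;0.3 0 0.005 0.02 0;0.3 0 0.005 0.02 0;0.3 0 0.005 0.02 0;0.3 0 0.005 0.02 0'
python3 - <<'E'
from fit import *
for c in ("scene",):
    p,d=manip.capture(c);W=cloud(c,d);cv2.imwrite("pics/c4.png",cv2.resize(p[80:230,180:330],None,fx=3.5,fy=3.5))
    print(W[(d>0)&(abs(W[...,0]-558)<14)&(abs(W[...,1])<66)][:,2].max())
E
python3 to.py 559 0 174.4 -5
```

```text
clock: 6.22
ee_pos: [557.2, -0.3, 175.6]
tcp_rot: [-0.0, 0.737, 0.676, -0.0]
contact_force: [0.4, -0.5, 0.5]
gripper_width: 29.9
gripper_force: 0.0
522.1499033974764
t 6.27 units [0.0022 0.0085 0.006 ] turn 0.002 F [ 0.1 -0.1  0.4] w 29.6 q [ 0.07  0.76 -0.24  1.62  0.23  0.79 -0.36] tilt 0.0
```

View pics/c4.png

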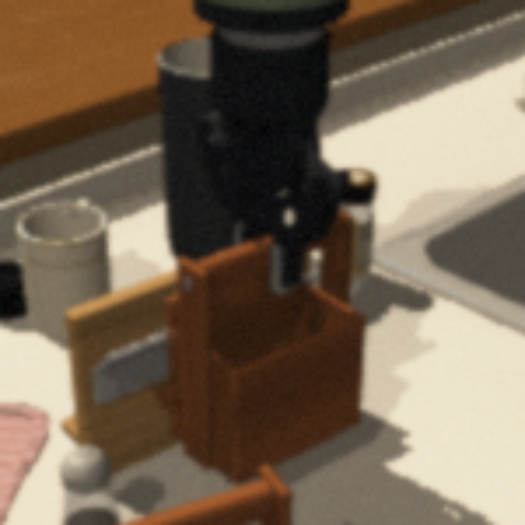

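Released, the caddy hangs on the cleat by itself. Now I tip its top towards the board with the robot-side finger.

```bash
python3 -m creep '0.3 0 0.03 0 0;0.3 0 0.05 -0.005 0;0.3 0 0.07 -0.015 0;0.3 0 0.09 -0.03 0;0.3 0 0.11 -0.04 0;0.3 0 0.13 -0.05 0;0.3 0 0.145 -0.06 0;0.3 0 0.145 -0.06 0;0.3 0 0.145 -0.06 0;0.3 0 0.145 -0.06 0'
python3 - <<'E'
from fit import *
p,d=manip.capture("scene");W=cloud("scene",d);cv2.imwrite("pics/c5.png",cv2.resize(p[80:230,180:330],None,fx=3.5,fy=3.5))
m=manip.regions_of("strip_caddy","scene")[0]["mask"]&(d>0)
# front face plane (robot side): points below the rim
q=W[m&(W[...,0]<560)&(W[...,2]<125)&(W[...,2]>50)&(abs(W[...,1])<60)]
rng=np.random.default_rng(0);b=(0,)
for _ in range(400):
    a=q[rng.choice(len(q),3,False)];n=np.cross(a[1]-a[0],a[2]-a[0]);n/=np.linalg.norm(n)+1e-9
    k=(abs((q-a[0])@n)<2).sum()
    if k>b[0]:b=(k,n)
print(len(q),b,"pitch",np.degrees(np.arcsin(b[1][2])))
E
python3 to.py 559 0 174.4 -5
```

```text
clock: 7.1
ee_pos: [585.4, -2.7, 187.8]
tcp_rot: [-0.001, 0.737, 0.676, -0.001]
contact_force: [-11.7, 1.1, 9.7]
gripper_width: 29.9
gripper_force: 5.7
855 (np.int64(754), array([ 0.97896491, -0.09025607, -0.18297965])) pitch -10.54336443586827
t 7.2 units [ 0.0021 -0.1322  0.0677] turn 0.002 F [-11.1   0.2   9. ] w 30.0 q [ 0.07  0.78 -0.24  1.5   0.22  0.89 -0.33] tilt 0.2
```

View pics/c5.png

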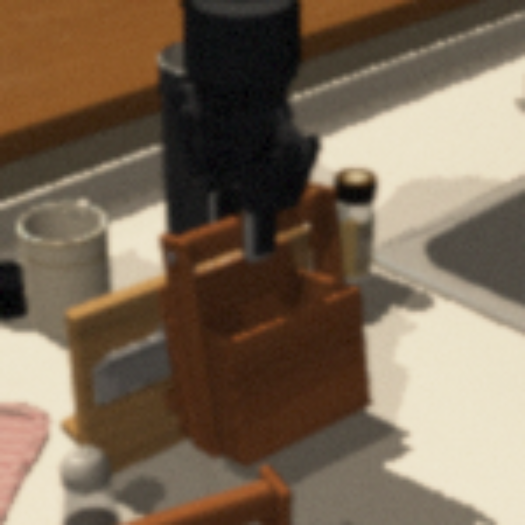

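The caddy is tipped about 10.5°, with the strip still in the slot. I push a little further, hold, and then ease back.

```bash
python3 -m creep '0.3 0 0.01 -0.01 0;0.3 0 0.02 -0.015 0;0.3 0 0.02 -0.015 0;0.3 0 0.02 -0.015 0;0.3 0 0.02 -0.015 0'
python3 -m creep '0.3 0 -0.01 0.005 0;0.3 0 -0.03 0.015 0;0.3 0 -0.05 0.03 0;0.3 0 -0.07 0.045 0;0.3 0 -0.09 0.055 0;0.3 0 -0.11 0.065 0;0.3 0 -0.13 0.075 0;0.3 0 -0.15 0.075 0;0.3 0 -0.165 0.075 0;0.3 0 -0.165 0.075 0'
python3 - <<'E'
from fit import *
p,d=manip.capture("scene");W=cloud("scene",d);cv2.imwrite("pics/c6.png",cv2.resize(p[80:230,180:330],None,fx=3.5,fy=3.5))
E
python3 to.py 559 0 174.4 -5
```

```text
clock: 7.62
ee_pos: [589.0, -3.0, 190.7]
tcp_rot: [-0.001, 0.737, 0.676, -0.001]
contact_force: [-14.5, 0.5, 9.1]
gripper_width: 29.6
gripper_force: 6.9
clock: 8.45
ee_pos: [557.1, -0.3, 176.0]
tcp_rot: [0.0, 0.737, 0.676, 0.0]
contact_force: [0.4, -0.2, -0.2]
gripper_width: 30.2
gripper_force: 0.0
t 8.5 units [0.002  0.0077 0.0078] turn 0.002 F [0.4 0.8 0.3] w 30.2 q [ 0.07  0.76 -0.24  1.62  0.23  0.79 -0.36] tilt 0.0
```

View pics/c6.png

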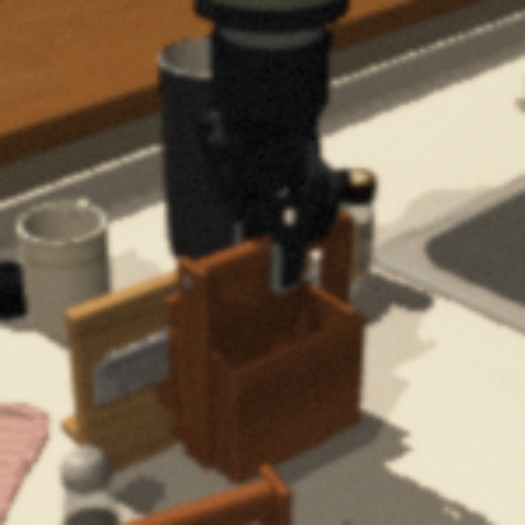

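The caddy swung back upright, as before the push. I open a bit more, go straight up clear of it, and measure.

```bash
python3 -m creep '0 0 0 0 0;-0.2 0 0 0 0;-0.2 0 0 0 0;-0.2 0 0 -0.1 0;-0.2 0 0 -0.3 0;-0.2 0 0 -0.5 0;-0.2 0 0 -0.7 0;-0.2 0 0 -0.7 0;-0.2 0 0 -0.7 0'
python3 -m creep '-0.2 0 -0.2 0 0;-0.2 0 -0.4 0 0;-0.2 0 -0.6 0 0;-0.2 0 -0.8 0 0;-0.2 0 -0.8 0 0;-0.2 0 -0.8 0 0' >/dev/null
python3 - <<'E'
from fit import *
for c in("top","scene"):
    p,d=manip.capture(c);W=cloud(c,d);cv2.imwrite(f"pics/f_{c}.png",p)
    for t in("strip_caddy","plain_caddy"):
        r=[x for x in manip.regions_of(t,c)][:1]
        for x in r:
            print(t,x["confidence"])
            m=cv2.erode((x["mask"]&(d>0)).astype(np.uint8),np.ones((2,2)))>0
            if t[0]=="s": rep(W,m,188,215,c+" bar")
            else: rep(W,m,150,172,c+" plain")
a,b=[cv2.imread(f"pics/f_{c}.png") for c in("top","scene")]
cv2.imwrite("pics/f.png",np.hstack([a[80:330,100:400],b[60:310,120:420]]))
E
```

```text
clock: 9.25
ee_pos: [557.9, -0.2, 317.4]
tcp_rot: [0.001, 0.737, 0.676, 0.001]
contact_force: [-0.3, 0.7, -1.0]
gripper_width: 51.0
gripper_force: 0.0
strip_caddy 0.7
top bar 476 [557.2  -5.2] [133.3  28.3] yaw -4.800003 z [194.2 204.3 207.4]
plain_caddy 0.67
top plain 265 [430.8 221.4] [88.3 23.8] yaw -16.699997 z [156.  160.4 162.9]
strip_caddy 0.84
scene bar 345 [558.8   2.1] [134.1  21.7] yaw -4.5999985 z [189.2 198.  204.6]
plain_caddy 0.56
scene plain 555 [427.4 205.3] [134.9  25.6] yaw -17.699997 z [150.7 158.4 161.5]
```

View pics/f.png

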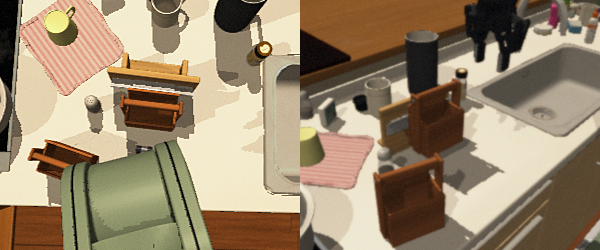

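The bar top is at z ≈ 204 mm, so the caddy hangs at z ≈ 43 mm, x ≈ -73 mm and square to the board. The plain caddy has not moved and the arm is clear.

```bash
python3 -c "
from plant import manip
print(manip.close_job())"
```

```text
the job is handed in; nothing more can be done
None
```

The strip caddy hangs seated on the cleat, about 1–2 mm from its nominal place and square to the board, with the plain caddy unmoved and the arm clear. I handed it in at about 10 s but got no verdict back. The arm cannot tilt its tool, so the strip went over the cleat upright, and the tip (10.5° measured, then pushed slightly further, short of a measured 15°) was made by pushing the bar once the strip was in the slot.

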